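# Set the hotplate dial and start it

## Task

Turn the hotplate's knurled dial clockwise with your fingertips, without gripping it, until it clicks into the setting marked with three dots, and take your fingers off it. Then press the start button beside it fully down and let go. Turn and press lightly, leave the hotplate and the mug on it where they are, and do not shift or lift the things around it.

Things in the scene. Friction and masses are not known exactly. Their poses are not given: they have to be found in the camera images.
- hotplate: loose table-top hotplate, 3 to 4 kg, steel case 330 x 240 mm, its top 50 mm above the worktop. Origin: centre of the underside; x points from the black control panel (near the robot) to the heating end, y left, z up. Round dark cooking plate 170 mm across, top at 62 mm, centred at x +70 mm; dial at x -105, y +30 mm; start button at x -105, y -78 mm
- dial_top (a point): centre of the dial's flat top, 78 mm above the worktop. Low black drum, upright axis, 90 mm across its 36-ribbed knurled edge, 20 mm tall. Press a fingertip on the flat top about 33 mm from the centre and drag it round (best with the hand turning along; or drag along the ribs). Sprung: it gives down up to 6 mm (3 N to start, then 1.2 N per mm) and rises when let go
- dial_pointer (a point): outer end of the white pointer line on the dial's top, 40 mm from the centre, 78 mm above the worktop; turns with the dial. Seen in the hotplate's frame from the dial's centre it stands 75 degrees left of +x at off and 15 degrees right of +x at three dots. The dots are in rows on the panel round the dial
- dial (a joint): dial angle, rad, growing clockwise seen from above. Settings: 0 (off, a white bar), 0.524 (one dot), 1.047 (two), 1.571 (three), 2.094 (four), 2.618 (five), stops at both ends. Starts at about one or two dots. A click takes about 0.05 N m to get over (1.5 N at 33 mm from the centre); let go between two settings, it snaps to the nearer one
- start_top (a point): centre of the top of the start button: a round grey push button 26 mm across in a black collar, 108 mm to the right of the dial's centre, top 72 mm above the worktop. It is pressed straight down
- start (a joint): travel of the start button, m: 0 up, 0.006 fully down (5 N); springs back
- copper_mug: copper mug, 68 mm across, 72 mm tall, with a handle, standing loose on the cooking plate; origin at the centre of its underside
- kitchen_timer: wind-up kitchen timer, 63 mm across, 47 mm tall, loose on the worktop to the left of the hotplate; not to be used; origin at the centre of its underside
- salt_cellar: round oak salt cellar, 67 mm across, 60 mm tall, loose on the worktop to the right of the hotplate; origin at the centre of its underside
There are look-alikes about, which are no part of the job. What is shaped like the copper_mug but blue is not meant.

How it is judged:
On the way, in this order (a step that is already met when the one before it is completed fails the run):
1. the dial has clicked into the three-dot setting and the fingers are off it (value of joint dial between 1.4808 and 1.6608 rad and contact force between the fingers and dial below 0.1 N), for 0.2 s.
2. the start button is pressed down (value of joint start above 0.0048 m), for 0.02 s.
At the end, for the whole second after the job is handed in: the dial rests within 0.09 rad of 1.571 (three dots), the start button has been pressed at least 4.8 mm after that and is up again, and the mug stands upright and still on the plate (value of joint dial between 1.4808 and 1.6608 rad and value of joint start below 0.0015 m and angle between copper_mug's own z axis and vertical below 0.1 rad and linear speed of copper_mug below 0.02 m/s); the robot touches nothing.
It fails at once if the dial was gripped, with the fingers round it on both sides (contact force between the fingers and dial above 1 N and horizontal distance between the grasp point and dial_top below 0.012 m and height (world z) of the grasp point below 0.08 m).
It fails at once if the start button was pressed before the dial was at three dots, or the dial left that setting while it was pressed (value of joint start above 0.0035 m and not (value of joint dial between 1.3708 and 1.7708 rad)).
It fails at once if the hotplate was shifted by more than 30 mm or lifted (distance of hotplate from where it was at the start of the episode above 0.03 m or height (world z) of hotplate above 0.012 m).
It fails at once if the dial or the hotplate was pressed harder than 40 N (contact force between any of the arm, the fingers and hotplate above 40 N).
It fails at once if the mug, the timer or the salt cellar was shifted or lifted by more than 30 mm (distance of any of copper_mug, kitchen_timer, salt_cellar from where it was at the start of the episode above 0.03 m).
It also fails if it takes over 45 s, if anything falls off the work surface, if the arm or the gripper's body presses on something with over 40 N, if the wrist force passes 120 N, or if a joint passes its speed limit or range.

## Robot

A 6-joint arm with a two-finger parallel gripper is mounted at the origin on a cart in front of the work surface, level with it; the furniture and walls round the work are solid. World frame = base frame: x ahead of the robot, y to its left, z up, the work surface at z = 0. Lengths are in m, angles in rad, forces in N, time in s.
With the tool pointing down it reaches from about 0.3 to 0.875 m from the base axis. Payload 4.2 kg.
Tool frame: the origin (TCP) lies at the very end of the fingers, on their centre line; the grasp point (between the pads) lies 19 mm behind it; x points along the fingers, z is the direction in which the jaws open and shut, and the axes are right-handed (so a half turn about x gives the same grasp; the last joint's range is limited). The gripper opens to 85 mm and grips with 20 to 120 N. Pads are 22 mm wide; open, the fingers measure 114 mm over their backs; the gripper's body (76 mm by 85 mm) begins 54 mm behind the grasp point. The pads swing forward as they close: fully open they stand 13 mm farther back than shut.
Start: joints at [-1.233, 0.32, 1.565, -0, 1.257, -0.02], TCP at [0.201, -0.539, 0.231] pointing down, gripper open.
Joint ranges: [-3.11, 3.11], [-0.84, 2.01], [0.21, 2.61], [-1.34, 4.49], [0.05, 2.63], [-2.56, 2.56]. Speed limits (rad/s): [2.57, 2.57, 3.14, 3.14, 3.14, 3.14].

## Interface

Orientations are given as a rotation vector (axis times angle).
In Python, from station import arm gives the robot as it stands.
- The arm moves only by the tool send_rows, never from a script. Its argument "increments" is text: rows parted by semicolons, each of 7 numbers parted by spaces: the shift along the tool's x, y, z in m, then the turn, a rotation vector about the tool's x, y, z in rad, then the gripper command: -1 is fully open, 1 is shut, values between are in proportion. A call has 1 to 5 rows; each row shifts and turns the commanded pose from where the row before left it, along the tool's axes as they then stand; what a row does not reach is not made up. A row lasts 1/8 s, in which the tool goes at most 62.5 mm and 10.7 degrees, less where a joint would pass 70% of its speed; a pose out of reach is approached as far as the arm can. A call with a gripper value outside its range is refused whole. The fingers move at their own pace and stop on an object; the grip force is fixed at half the most. Time passes only in rows, so rows that do not move let the fingers close. It gives the time, the measured TCP pose, the force and the opening at its end, in the units of the state.
- arm.get_obs(): the state, without advancing time (a new reading comes with each control period).
- arm.snapshot(name): name is "scene" or "side" or "wrist"; returns the picture (480x640x3 uint8, red, green, blue); there is no depth.
- arm.camera_params(name): a dict with "K" (3x3 intrinsics, pixels), "extrinsics" (4x4, takes a point from camera to world coordinates). Camera axes: x right, y up, looking along -z (the intrinsics and any distortion apply to the point x, -y, -z); pixel columns grow to the right and rows downward; lengths in m; the calibration is good to about 2 mm. A picture is of the moment at which its call begins: read the wrist's pose just before it. camera_params takes no time and is no camera call; for the wrist camera it gives the pose at the moment of the call.
- arm.job_done(): hands the job in, once; it reports no verdict.
The state is a dict: "time_s": time; "qpos": joint angles; "qvel": joint speeds; "tau": joint torques, N m; "tcp_pos": TCP position; "tcp_rot": TCP orientation; "ft_force": force on the tool from outside, world axes, zero at the start; "wrist_torque": the same for the moment, N m; "opening": finger opening in m.
Only numpy, scipy, OpenCV 4.12 (cv2) and the standard library are available. Lean on these libraries where they do the work, as an engineer would, in place of code of your own. Each camera call takes 0.05 s, during which the arm holds its last target.

## Working session

There is one attempt and no reset: what is moved stays moved. The work goes in short steps, Python scripts to look and compute and a tool call to move; the robot and the scene stay as the last step left them, time stands still between calls to the robot, and variables do not carry over. Pictures are saved under pics/ and viewed, and the job is handed in when it is done.

Besides the shell and the picture viewer there is one more tool, called by a JSON object that holds its "op" and its "data". send_rows: Moves the arm, as the interface text tells. Its arguments: {"type":"object","properties":{"increments":{"type":"string"}},"required":["increments"]}

```bash
mkdir -p pics; ls
python3 - <<'E'
from station import arm
import cv2
for n in ("scene","side","wrist"):
    im=arm.snapshot(n); cv2.imwrite(f"pics/{n}0.png",im[:,:,::-1])
    p=arm.camera_params(n); print(n,p)
print(arm.get_obs())
E
```

```text
pics
scene {'K': array([[469.40518632,   0.        , 325.4139567 ],
       [  0.        , 469.40518632, 244.26991087],
       [  0.        ,   0.        ,   1.        ]]), 'extrinsics': array([[-0.81913559,  0.37719813, -0.43213245,  0.20682441],
       [-0.57354448, -0.54908582,  0.60790747,  0.58958784],
       [-0.00797624,  0.74580583,  0.66611564,  0.70075717],
       [ 0.        ,  0.        ,  0.        ,  1.        ]])}
side {'K': array([[523.09157907,   0.        , 321.18060254],
       [  0.        , 523.09157907, 243.84989595],
       [  0.        ,   0.        ,   1.        ]]), 'extrinsics': array([[ 0.9992537 ,  0.03272634, -0.02051882,  0.56356611],
       [-0.03566911,  0.57792046, -0.81531322, -0.92993294],
       [-0.01482397,  0.81543665,  0.57865648,  0.77812759],
       [ 0.        ,  0.        ,  0.        ,  1.        ]])}
wrist {'K': array([[370.66065043,   0.        , 324.95078198],
       [  0.        , 370.66065043, 239.61309691],
       [  0.        ,   0.        ,   1.        ]]), 'extrinsics': array([[ 3.49899578e-01,  8.99146234e-01,  2.62880838e-01,
  
[... 221 characters left out ...]
.00000000e+00,  0.00000000e+00,
         1.00000000e+00]])}
{'time_s': 0.15, 'qpos': array([-1.23296973e+00,  3.20157663e-01,  1.56537744e+00, -5.22217089e-06,
        1.25740918e+00, -2.00287870e-02]), 'qvel': array([ 0.00055032, -0.00323632, -0.00312648, -0.00047752, -0.00010043,
        0.0010411 ]), 'tau': array([ 4.96103676e-04, -4.15841031e+01, -2.34345460e+01,  8.27875965e-06,
        5.94270779e-03,  1.26953449e-05]), 'tcp_pos': array([ 0.20127035, -0.53824832,  0.23067645]), 'tcp_rot': array([ 0.94247696,  1.35863644, -0.94117412]), 'ft_force': array([0.84314961, 0.05646649, 0.11072207]), 'wrist_torque': array([ 0.03808408, -0.02021235, -0.00066321]), 'opening': 0.08528258665143391}
```

View pics/scene0.png

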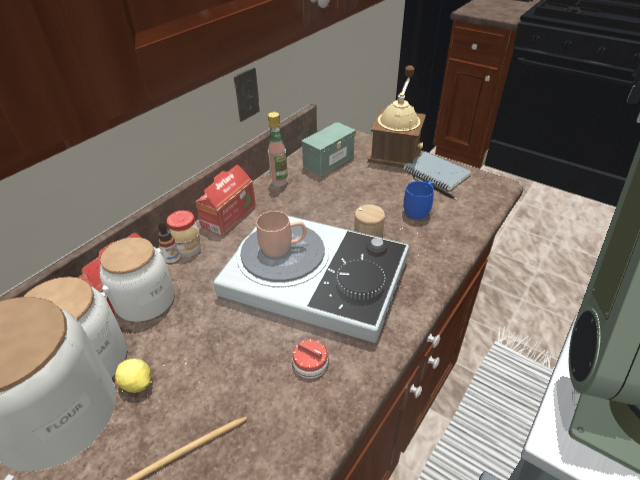

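View pics/side0.png

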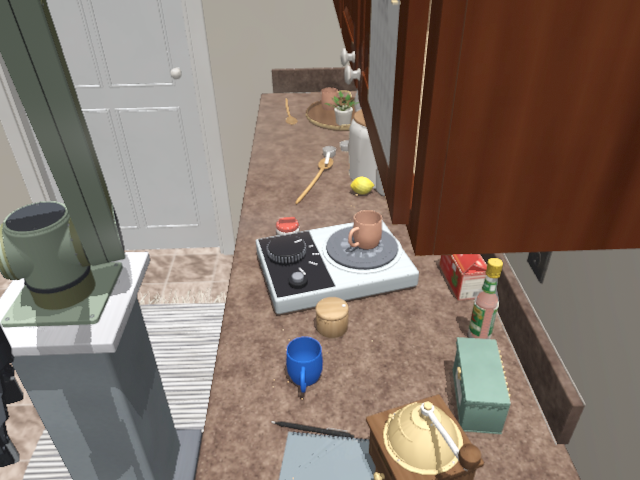

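View pics/wrist0.png

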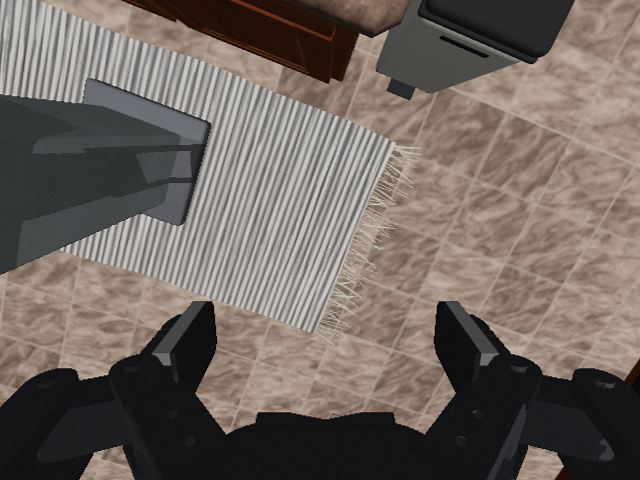

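The scene view shows the dial at about (361,280), the start button at (377,243), and the copper mug at (275,235). In the side view the dial is at (287,248) and the button at (298,277). The blue mug, at scene (418,200), is the look-alike. I'll enlarge the panel and cast rays.

```bash
cat > h.py <<'E'
import numpy as np, cv2
from station import arm
from scipy.spatial.transform import Rotation as R
def ray(p,u,v):
    K=p['K'];E=p['extrinsics']
    d=np.array([(u-K[0,2])/K[0,0],-(v-K[1,2])/K[1,1],-1.])
    return E[:3,3],E[:3,:3]@d
def onplane(p,u,v,z):
    o,d=ray(p,u,v); return o+d*(z-o[2])/d[2]
def proj(p,X):
    E=p['extrinsics'];c=E[:3,:3].T@(np.asarray(X)-E[:3,3])
    K=p['K'];return np.array([K[0,2]+K[0,0]*c[0]/-c[2],K[1,2]-K[1,1]*c[1]/-c[2]])
def crop(im,x0,y0,x1,y1,s,fn):
    cv2.imwrite(fn,cv2.resize(im[y0:y1,x0:x1,::-1],None,fx=s,fy=s,interpolation=cv2.INTER_CUBIC))
E
python3 - <<'E'
from h import *
a=cv2.imread('pics/scene0.png')[:,:,::-1];b=cv2.imread('pics/side0.png')[:,:,::-1]
crop(a,300,220,420,340,5,'pics/c1.png');crop(b,250,220,350,310,6,'pics/c2.png')
ps=arm.camera_params('scene');pd=arm.camera_params('side')
for n,uv,z in (('dial',(361,278),.078),('btn',(377,243),.072)):print(n,onplane(ps,*uv,z))
for n,uv,z in (('dial',(287,247),.078),('btn',(298,274),.072)):print(n,onplane(pd,*uv,z))
E
```

```text
dial [0.50330892 0.06053154 0.078     ]
btn [ 0.53126861 -0.04621264  0.072     ]
dial [0.50952066 0.04847412 0.078     ]
btn [ 0.53458774 -0.04463692  0.072     ]
```

View pics/c1.png

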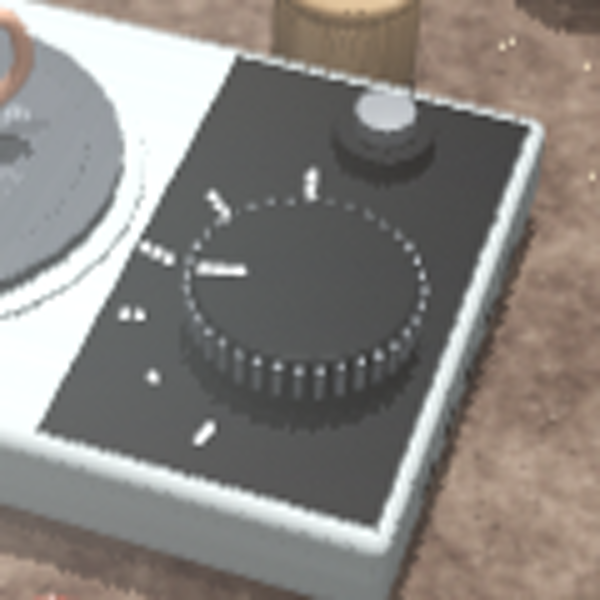

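View pics/c2.png

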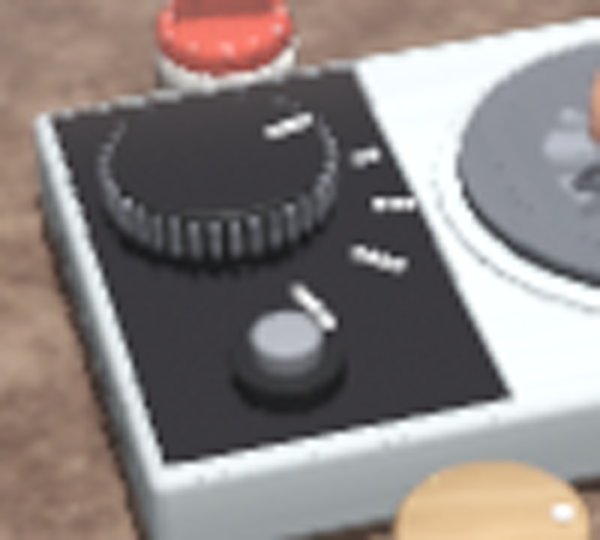

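Run:
```python
from h import *
ps=arm.camera_params('scene');pd=arm.camera_params('side')
# pixel centre convention: crop px/s -0.5
S=lambda x,y:(300+x/5-.4,220+y/5-.4)
D=lambda x,y:(250+x/6-.4,220+y/6-.4)
def m(n,s,d,z):
    A=onplane(ps,*S(*s),z);B=onplane(pd,*D(*d),z);print(n,A,B,((A+B)/2).round(4));return (A+B)/2
d=m('dial',(306.5,284),(218,158),.078)
b=m('btn',(386,111),(287,335),.072)
p=m('ptr',(198,268),(312,118),.078)
off=onplane(ps,*S(204,433),.05); print('off',off)
fr=m('four',(220,205),(380,260),.05)
fv=m('five',(311,184),(313,307),.05)
print('db',np.linalg.norm((d-b)[:2]),'r',np.linalg.norm((p-d)[:2]))
left=(d-b)[:2]; yl=np.arctan2(left[1],left[0]); print('yaw of hotplate x',np.degrees(yl)-90)
f=lambda q:np.degrees(np.arctan2(*(q-d)[1::-1]))-(np.degrees(yl)-90)
print('ptr ang left of +x',f(p), 'dial',75-f(p)); print(f(off),f(fr),f(fv))
print('ptr scene',f(onplane(ps,*S(198,268),.078)),'side',f(onplane(pd,*D(312,118),.078)))
o=arm.get_obs();print(R.from_rotvec(o['tcp_rot']).as_matrix())
print(R.from_rotvec(o['tcp_rot']).as_matrix().T@arm.camera_params('wrist')['extrinsics'][:3,:3])
```

```text
dial [0.50562661 0.05713867 0.078     ] [0.50698775 0.05283366 0.078     ] [0.5063 0.055  0.078 ]
btn [ 0.53344853 -0.04914345  0.072     ] [ 0.53337059 -0.04950732  0.072     ] [ 0.5334 -0.0493  0.072 ]
ptr [0.54326873 0.07297069 0.078     ] [0.54321187 0.07767951 0.078     ] [0.5432 0.0753 0.078 ]
off [0.50993669 0.11836777 0.05      ]
four [0.57082279 0.01528602 0.05      ] [0.56784057 0.02162409 0.05      ] [0.5693 0.0185 0.05  ]
five [ 0.54727305 -0.01579715  0.05      ] [ 0.54213406 -0.00589817  0.05      ] [ 0.5447 -0.0108  0.05  ]
db 0.10777494260636611 r 0.042163109425801
yaw of hotplate x 14.564635256263188
ptr ang left of +x 14.276781001506414 dial 60.723218998493586
72.15793774206426 -44.66265042808409 -74.31254291055404
ptr scene 11.381707725102146 side 17.0234559322474
[[-4.52664602e-04  9.36649604e-01  3.50267490e-01]
 [ 1.27357693e-03  3.50267782e-01 -9.36648738e-01]
 [-9.99999087e-01  2.21048676e-05 -1.35144916e-03]]
[[-1.04397257e-03  2.80529902e-01 -9.59844719e-01]
 [-3.93067982e-04  9.59845053e-01  2.80530427e-01]
 [ 9.99999378e-01  6.70150296e-04 -8.91784580e-04]]
```

The dial is at about (0.506,0.055) and the button at (0.533,-0.049). They come out 107.8 mm apart against the 108 mm given. The hotplate is turned +14.6°. The pointer reads a dial angle of about 60°, so two dots, and it needs +30° clockwise. I'll approach the near side of the dial with the fingers shut.

{"op": "send_rows", "data": {"increments": "0 0.03 -0.03 0 0 0 1;0 0.03 -0.03 0 0 0 1;0 0.03 -0.03 0 0 0 1;0 0.03 -0.03 0 0 0 1;0 0.03 -0.03 0 0 0 1"}}

```text
time_s: 0.78
tcp_pos: [0.2897, -0.3441, 0.2311]
tcp_rot: [0.942, 1.358, -0.942]
ft_force: [0.4, -0.6, 0.3]
opening: 0.0
```

{"op": "send_rows", "data": {"increments": "0 0.03 -0.03 0 0 0 1;0 0.03 -0.03 0 0 0 1;0 0.03 -0.03 0 0 0 1;0 0.03 -0.03 0 0 0 1;0 0.03 -0.03 0 0 0 1"}}

```text
time_s: 1.4
tcp_pos: [0.3776, -0.1512, 0.2312]
tcp_rot: [0.942, 1.357, -0.942]
ft_force: [1.1, -0.6, 0.8]
opening: -0.0002
```

{"op": "send_rows", "data": {"increments": "0 0.03 -0.03 0.02 0 0 1;0 0.03 -0.03 0.02 0 0 1;0 0.03 -0.03 0.02 0 0 1;0 0.03 -0.03 0.02 0 0 1;0 0 0 0 0 0 1"}}

```text
time_s: 2.02
tcp_pos: [0.453, 0.0015, 0.231]
tcp_rot: [0.999, 1.33, -0.999]
ft_force: [-1.0, 0.2, -0.3]
opening: -0.0002
```

```bash
cat > st.py <<'E'
from h import *
import sys
def go(tx,ty,tz,yaw):
    o=arm.get_obs();M=R.from_rotvec(o['tcp_rot']).as_matrix()
    y=np.radians(yaw);c,s=np.cos(y),np.sin(y)
    T=np.array([[0,c,s],[0,s,-c],[-1,0,0]])
    print('t',o['time_s'],'pos',o['tcp_pos'].round(4),'F',o['ft_force'].round(2),'yaw',np.degrees(np.arctan2(M[1,1],M[0,1])).round(2),'open',round(o['opening'],4),'q',o['qpos'].round(2))
    print('shift',(M.T@(np.array([tx,ty,tz])-o['tcp_pos'])).round(4),'turn',R.from_matrix(M.T@T).as_rotvec().round(4))
E
python3 - <<'E'
from st import *
go(.4744,.0465,.12,15)
im=arm.snapshot('wrist');cv2.imwrite('pics/w1.png',im[:,:,::-1])
E
```

```text
t 2.025 pos [0.453  0.0015 0.231 ] F [-0.99  0.2  -0.33] yaw 16.14 open -0.0002 q [-0.02  0.13  1.82  0.    1.19  1.27]
shift [ 0.111   0.033  -0.0372] turn [ 0.0199 -0.0003  0.0002]
```

View pics/w1.png

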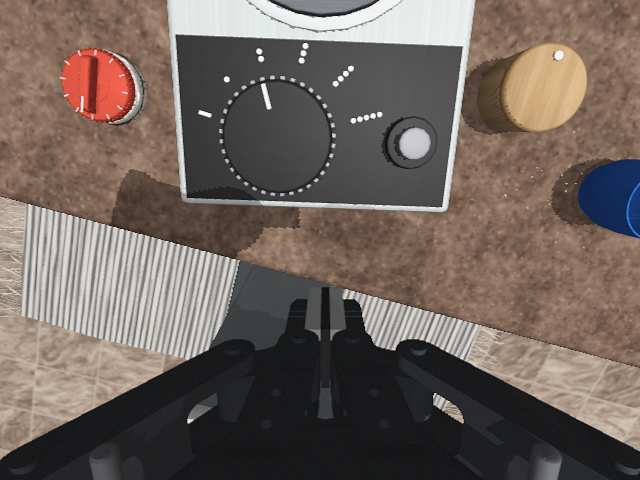

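The wrist view shows the panel clearly. The dial centre is near (277,135), and the pointer at (264,85) points at the two-dot mark (260,55). The three-dot mark is at (304,52), and the grey button in its collar is at (414,143). The timer is the red one at (98,82) and the salt cellar is at (545,88). I'll cross-check with this view.

Run:
```python
from h import *
p=arm.camera_params('wrist')
a=cv2.imread('pics/w1.png');g=cv2.cvtColor(a,cv2.COLOR_BGR2GRAY)
for n,uv,z in (('dial',(277.5,135),.078),('ptr',(263,84),.078),('btn',(414,143),.072),('cornerL',(186,201),.05),('cornerR',(445,209),.05)):print(n,onplane(p,*uv,z))
L,R_=onplane(p,178,36,.05),onplane(p,463,46,.05);print(np.linalg.norm(L-R_),np.degrees(np.arctan2(*(L-R_)[1::-1]))-90)
```

```text
dial [0.5088214  0.05309043 0.078     ]
ptr [0.54103812 0.07213576 0.078     ]
btn [ 0.53234714 -0.05078915  0.072     ]
cornerL [0.43101061 0.12018326 0.05      ]
cornerR [ 0.48733887 -0.10169147  0.05      ]
0.2236601533310542 14.255938834743304
```

{"op": "send_rows", "data": {"increments": "0.02 0.01 -0.012 0.01 0 0 1;0.03 0.01 -0.012 0.01 0 0 1;0.03 0.01 -0.012 0 0 0 1;0.02 0.003 -0.001 0 0 0 1;0 0 0 0 0 0 1"}}

```text
time_s: 2.7
tcp_pos: [0.4728, 0.043, 0.13]
tcp_rot: [1.016, 1.323, -1.021]
ft_force: [0.6, 0.4, -0.5]
opening: 0.0001
```

Run:
```python
from st import *
go(.4756,.0455,.084,15)
im=arm.snapshot('wrist');cv2.imwrite('pics/w2.png',im[:,:,::-1])
im=arm.snapshot('side');crop(im,200,150,400,310,4,'pics/s2.png')
```

```text
t 2.7 pos [0.4728 0.043  0.13  ] F [ 0.58  0.36 -0.51] yaw 14.72 open 0.0001 q [ 0.07  0.26  1.93 -0.    0.95  1.38]
shift [ 0.046   0.0035 -0.0017] turn [-0.0048 -0.0003  0.0042]
```

View pics/w2.png

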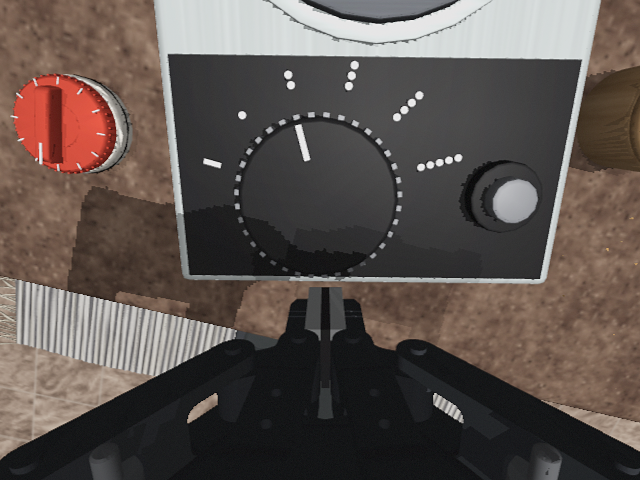

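View pics/s2.png

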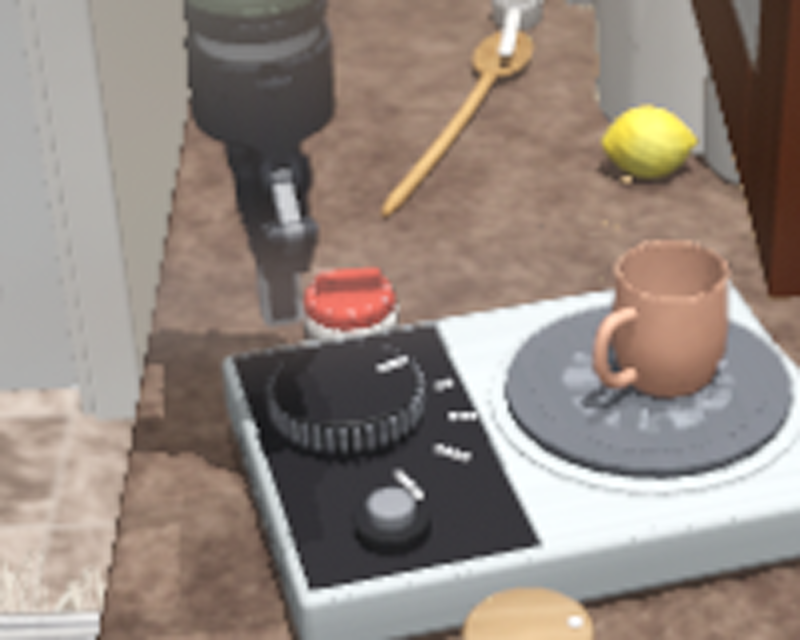

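The fingers are shut just short of the dial. In the wrist view the dial centre is at (319,195), the pointer is at the two-dot mark (290,78), and three dots is at (352,75). I'll go down in steps until the force shows contact.

Run:
```python
from h import *
p=arm.camera_params('wrist')
print(onplane(p,319,194.5,.078),onplane(p,515,200,.072))
```

```text
[0.51219045 0.05517094 0.078     ] [ 0.53561832 -0.05017784  0.072     ]
```

{"op": "send_rows", "data": {"increments": "0.02 0.0025 -0.0015 0 0 0 1;0.02 0.001 0 0 0 0 1;0.004 0 0 0 0 0 1;0.003 0 0 0 0 0 1;0 0 0 0 0 0 1"}}

```text
time_s: 3.42
tcp_pos: [0.4778, 0.0463, 0.085]
tcp_rot: [1.018, 1.319, -1.016]
ft_force: [0.1, -0.2, 1.2]
opening: -0.0
```

{"op": "send_rows", "data": {"increments": "0.003 0 0 0 0 0 1;0.002 0 0 0 0 0 1;0 0 0 0 0 0 1"}}

```text
time_s: 3.8
tcp_pos: [0.4772, 0.0464, 0.0792]
tcp_rot: [1.017, 1.32, -1.017]
ft_force: [-1.5, 0.4, -1.0]
opening: 0.0002
```

{"op": "send_rows", "data": {"increments": "0.003 0 0 0 0 0 1;0.002 0 0 0 0 0 1;0 0 0 0 0 0 1"}}

```text
time_s: 4.18
tcp_pos: [0.4775, 0.0464, 0.0747]
tcp_rot: [1.017, 1.32, -1.017]
ft_force: [-2.3, 0.1, 6.7]
opening: -0.0001
```

Contact: 6.7 N up, as the spring predicts at about 3.3 mm down. Next I'll drag clockwise with the hand turning along.

{"op": "send_rows", "data": {"increments": "0.0005 0.0002 -0.0033 0.1 0 0 1;0 0.0002 -0.0033 0.1 0 0 1;0 0.0002 -0.0033 0.1 0 0 1;0 0 0 0 0 0 1"}}

```text
time_s: 4.68
tcp_pos: [0.4768, 0.0564, 0.0745]
tcp_rot: [1.241, 1.188, -1.24]
ft_force: [-0.9, -0.7, 6.3]
opening: -0.0001
```

Run:
```python
from st import *
go(.4756,.0455,.084,15)
im=arm.snapshot('wrist');cv2.imwrite('pics/w3.png',im[:,:,::-1])
```

```text
t 4.675 pos [0.4768 0.0564 0.0745] F [-0.89 -0.69  6.28] yaw -2.44 open -0.0001 q [ 0.09  0.34  2.   -0.    0.81  1.71]
shift [-0.0095 -0.0007  0.0109] turn [-3.044e-01  1.000e-04 -1.200e-03]
```

View pics/w3.png

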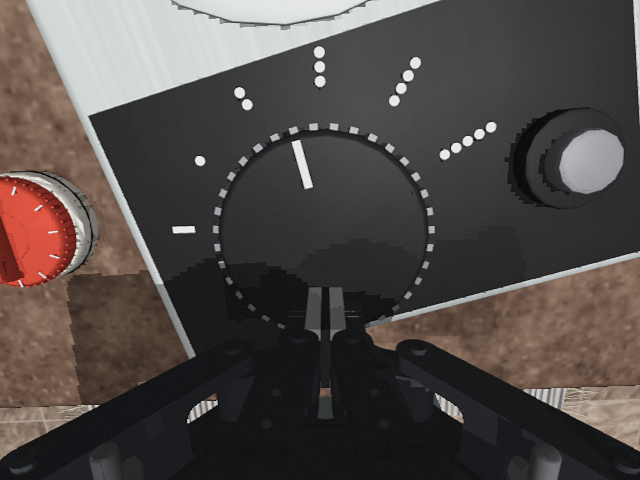

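The pointer, now at (303,160), has turned with the hand without slipping. It stands between the two-dot mark (243,98) and the three-dot mark (320,68). I'll continue for about another 0.23 rad.

{"op": "send_rows", "data": {"increments": "0 0.0002 -0.0033 0.1 0 0 1;0 0.0002 -0.0033 0.1 0 0 1;0 0 -0.001 0.03 0 0 1;0 0 0 0 0 0 1"}}

```text
time_s: 5.22
tcp_pos: [0.478, 0.0635, 0.0745]
tcp_rot: [1.407, 1.067, -1.406]
ft_force: [-0.9, -1.1, 6.6]
opening: 0.0001
```

Run:
```python
from st import *
go(.4756,.0455,.084,15)
im=arm.snapshot('wrist');cv2.imwrite('pics/w4.png',im[:,:,::-1])
```

```text
t 5.225 pos [0.478  0.0635 0.0745] F [-0.94 -1.08  6.65] yaw -15.58 open 0.0001 q [ 0.11  0.34  1.99 -0.    0.81  1.95]
shift [-0.0095  0.0026  0.018 ] turn [-0.5337  0.0006 -0.001 ]
```

View pics/w4.png

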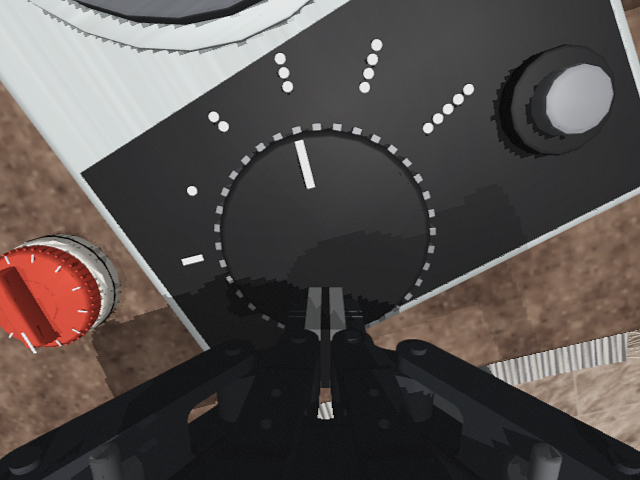

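The pointer, from (310,187) to (299,140), lines up with the three-dot row at (284,73). I'll lift straight up.

{"op": "send_rows", "data": {"increments": "-0.005 0 0 0 0 0 1;-0.01 0 0 0 0 0 1;-0.03 0 0 0 0 0 1;-0.02 0 0 0 0 0 1;0 0 0 0 0 0 1"}}

```text
time_s: 5.9
tcp_pos: [0.4786, 0.0639, 0.1402]
tcp_rot: [1.409, 1.066, -1.404]
ft_force: [-0.8, 0.0, -0.2]
opening: -0.0003
```

Run:
```python
from st import *
im=arm.snapshot('wrist');cv2.imwrite('pics/w5.png',im[:,:,::-1])
p=arm.camera_params('wrist')
go(.534,-.050,.14,-15.6)
```

```text
t 5.95 pos [0.4777 0.0638 0.1391] F [0.38 0.25 0.45] yaw -15.59 open -0.0003 q [ 0.11  0.26  1.91 -0.    0.97  1.95]
shift [-0.0008  0.0848  0.0945] turn [ 0.0001 -0.0004 -0.001 ]
```

View pics/w5.png

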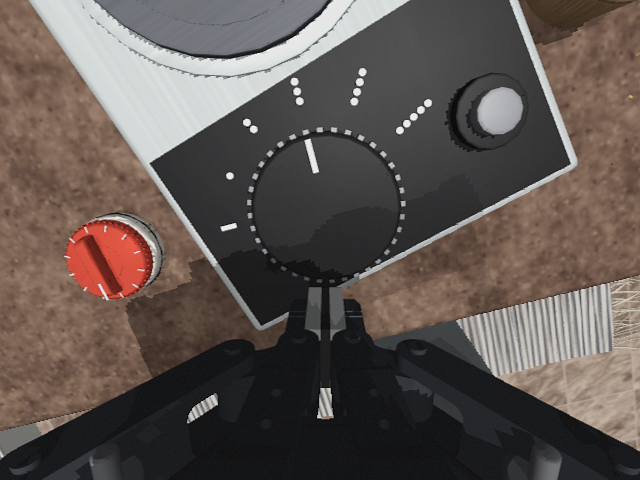

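Run:
```python
from st import *
p=arm.camera_params('wrist')
im=cv2.imread('pics/w5.png');h=cv2.cvtColor(im,cv2.COLOR_BGR2GRAY)
m=((h>125)&(np.abs(im.astype(int).max(2)-im.min(2))<25)).astype(np.uint8); m[:, :460]=0;m[:,540:]=0;m[:70]=0;m[160:]=0
n,l,s,c=cv2.connectedComponentsWithStats(m);k=1+np.argmax(s[1:,4]);print(s[k],c[k])
b=onplane(p,*c[k],.072);d=onplane(p,326,205,.078);q=onplane(p,307,140,.078)
print('btn',b,'dial',d,'d',np.linalg.norm((b-d)[:2]))
v=q-d;w=d-b
ang=np.degrees(np.arctan2(v[1],v[0])-np.arctan2(w[1],w[0]))+90
print('ptr left of x',ang,'dial rad',np.radians(75-ang),np.linalg.norm(v))
go(.5345,-.0505,.14,-15.6)
```

```text
[ 478   87   45   47 1638] [499.68742369 110.34310134]
btn [ 0.53258409 -0.04909074  0.072     ] dial [0.50930964 0.05365113 0.078     ] d 0.10534510830577093
ptr left of x -12.254449172833247 dial rad 1.522877425079983 0.03633163849571731
t 5.95 pos [0.4777 0.0638 0.1391] F [0.38 0.25 0.45] yaw -15.59 open -0.0003 q [ 0.11  0.26  1.91 -0.    0.97  1.95]
shift [-0.0008  0.0854  0.0948] turn [ 0.0001 -0.0004 -0.001 ]
```

The dial measures 1.52 rad, which is three dots within measuring error. The button is at about (0.5335,-0.050) and agrees across views. I'll move over it and look before pressing.

{"op": "send_rows", "data": {"increments": "0 0.021 0.0235 0 0 0 1;0 0.021 0.0235 0 0 0 1;0 0.021 0.0235 0 0 0 1;0 0.021 0.024 0 0 0 1;0.02 0 0 0 0 0 1"}}

```text
time_s: 6.58
tcp_pos: [0.5345, -0.0517, 0.1184]
tcp_rot: [1.409, 1.065, -1.407]
ft_force: [-1.4, 0.6, -0.6]
opening: 0.0002
```

{"op": "send_rows", "data": {"increments": "0.025 0 0 0 0 0 1;0.01 0 0 0 0 0 1;0 0 0 0 0 0 1"}}

```text
time_s: 6.95
tcp_pos: [0.5324, -0.0497, 0.0828]
tcp_rot: [1.405, 1.07, -1.409]
ft_force: [0.8, 0.6, 0.3]
opening: 0.0
```

Run:
```python
from st import *
go(.5335,-.050,.074,-15.6)
im=arm.snapshot('wrist');cv2.imwrite('pics/w6.png',im[:,:,::-1])
im=arm.snapshot('side');crop(im,240,190,370,310,5,'pics/s6.png')
```

```text
t 6.95 pos [ 0.5324 -0.0497  0.0828] F [0.83 0.61 0.35] yaw -15.59 open 0.0 q [-0.11  0.4   1.86 -0.    0.88  1.73]
shift [ 0.0088  0.0012 -0.    ] turn [0.0002 0.0005 0.0025]
```

View pics/w6.png

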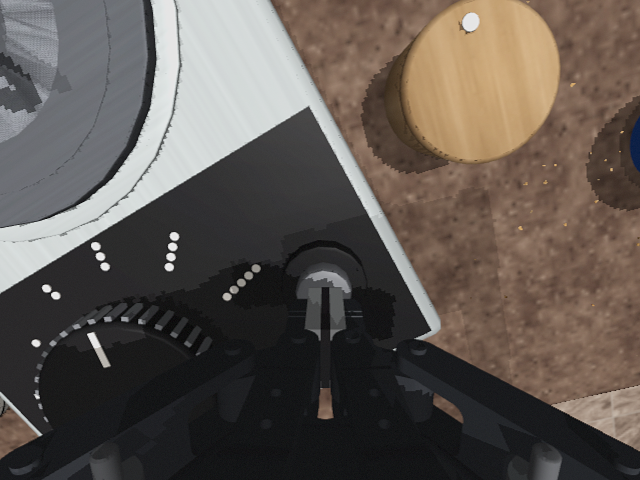

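View pics/s6.png

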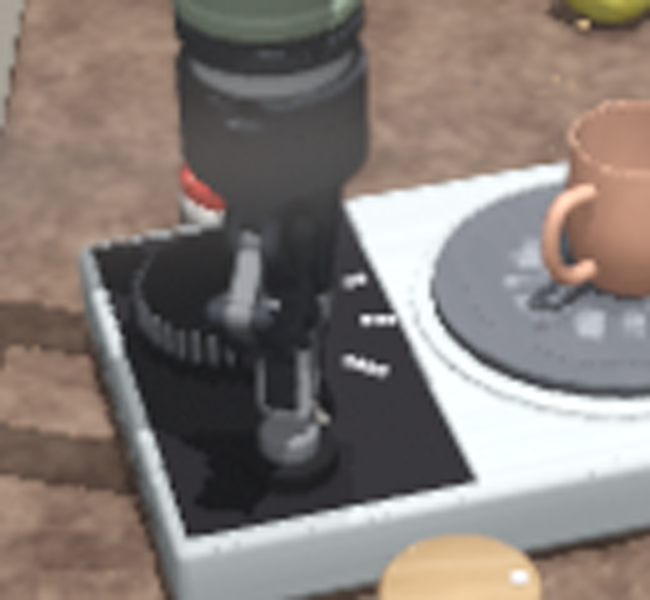

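```bash
python3 - <<'E'
from st import *
p=arm.camera_params('wrist')
top=onplane(p,324,270,.072); l=onplane(p,298,290,.072); r=onplane(p,352,290,.072)
print('far edge',top,'width',np.linalg.norm(l-r),'mid',(l+r)/2)
y=np.radians(-15.6);print('centre',top[:2]-.013*np.array([np.cos(y),np.sin(y)]))
a=onplane(p,107,366,.078);b=onplane(p,91,333,.078);v=b-a
print('ptr yaw world',np.degrees(np.arctan2(v[1],v[0])),'expect ~-0.5 for three dots, 29.5 two')
E
python3 -c "
import cv2;a=cv2.imread('pics/w6.png');cv2.imwrite('pics/c6.png',cv2.resize(a[225:375,0:400],None,fx=2,fy=2,interpolation=2))"
```

```text
far edge [ 0.54623808 -0.05362501  0.072     ] width 0.02437700855894494 mid [ 0.53684088 -0.05146274  0.072     ]
centre [ 0.53371697 -0.05012905]
ptr yaw world -1.2945593012370662 expect ~-0.5 for three dots, 29.5 two
```

View pics/c6.png

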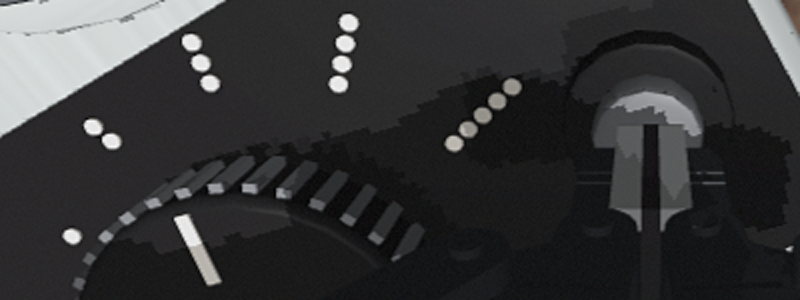

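The dial is confirmed at three dots: pointer yaw is -1.3°, against -0.5° expected. The fingertip is centred over the button to within 1 mm. Now to press.

{"op": "send_rows", "data": {"increments": "0.008 0.001 0 0 0 0 1;0.004 0 0 0 0 0 1;0.003 0 0 0 0 0 1;0.0015 0 0 0 0 0 1;0 0 0 0 0 0 1"}}

```text
time_s: 7.68
tcp_pos: [0.5342, -0.0501, 0.0676]
tcp_rot: [1.407, 1.068, -1.407]
ft_force: [-0.0, 0.1, 2.7]
opening: -0.0001
```

{"op": "send_rows", "data": {"increments": "0.0015 0 0 0 0 0 1;0 0 0 0 0 0 1"}}

```text
time_s: 7.92
tcp_pos: [0.5342, -0.0501, 0.0661]
tcp_rot: [1.407, 1.068, -1.406]
ft_force: [-1.9, 0.3, 4.8]
opening: 0.0001
```

{"op": "send_rows", "data": {"increments": "0.001 0 0 0 0 0 1;0 0 0 0 0 0 1"}}

```text
time_s: 8.18
tcp_pos: [0.5342, -0.0501, 0.0659]
tcp_rot: [1.407, 1.067, -1.406]
ft_force: [-2.3, 0.1, 12.2]
opening: -0.0002
```

The button has bottomed out: z stopped at 0.0659 (6 mm down) and the force jumped to 12 N. I'll release and clear away.

{"op": "send_rows", "data": {"increments": "-0.005 0 0 0 0 0 1;-0.02 0 0 0 0 0 1;-0.04 0 0 0 0 0 1;-0.04 0 0 0 0 0 1;-0.02 -0.03 0 0 0 0 1"}}

```text
time_s: 8.8
tcp_pos: [0.5072, -0.0425, 0.1915]
tcp_rot: [1.409, 1.064, -1.404]
ft_force: [-0.3, -1.2, -0.5]
opening: -0.0003
```

{"op": "send_rows", "data": {"increments": "0 -0.03 0 0 0 0 1;0 0 0 0 0 0 1;0 0 0 0 0 0 1"}}

```text
time_s: 9.18
tcp_pos: [0.4769, -0.0342, 0.1896]
tcp_rot: [1.407, 1.067, -1.406]
ft_force: [-0.1, -0.9, 0.2]
opening: 0.0002
```

Run:
```python
from st import *
go(.5335,-.050,.074,-15.6)
im=arm.snapshot('wrist');cv2.imwrite('pics/w7.png',im[:,:,::-1])
im=arm.snapshot('side');crop(im,230,190,430,340,4,'pics/s7.png')
```

```text
t 9.175 pos [ 0.4769 -0.0342  0.1896] F [-0.14 -0.91  0.19] yaw -15.59 open 0.0002 q [-0.1   0.2   1.84 -0.    1.1   1.75]
shift [0.1157 0.0587 0.    ] turn [ 0.0001  0.0001 -0.0007]
```

View pics/w7.png

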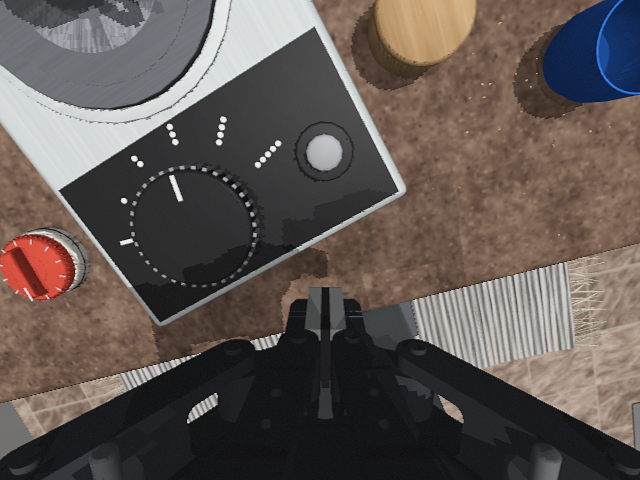

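View pics/s7.png

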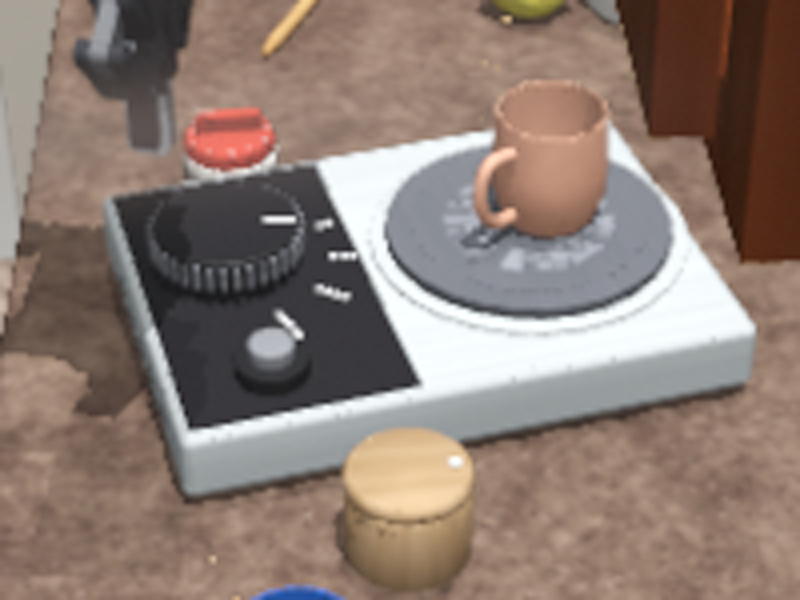

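Run:
```python
from st import *
p=arm.camera_params('wrist')
a=onplane(p,181,200,.078);b=onplane(p,172,177,.078);v=b-a
print('ptr yaw',np.degrees(np.arctan2(v[1],v[0])))
d=onplane(p,194,226,.078);t=onplane(p,324,152,.072);print(d,t,np.linalg.norm((d-t)[:2]))
for n,q in (('two',(137,161)),('three',(173,134)),('four',(221,131))):
    m=onplane(p,*q,.05)-d;print(n,np.degrees(np.arctan2(m[1],m[0])))
arm.job_done()
```

```text
ptr yaw -0.056277417186046466
[0.50986096 0.05167272 0.078     ] [ 0.5338247  -0.05019348  0.072     ] 0.10464695006241358
two 32.43872748202339
three 1.0801193308035533
four -30.061382404596614
the job is handed in; nothing more can be done
```

The dial is at three dots, the start button was pressed fully after that, and the job is handed in at about 9.2 s of the 45 s. `job_done()` gives no verdict, so the outcome rests on my own checks.

- **Dial:** I pressed the shut fingertips on the dial's flat top, about 32 mm from its centre, at about 6.7 N. I dragged it roughly 0.53 rad clockwise with the hand turning along, then lifted off. In the last wrist view the pointer's yaw is -0.1°. The three-dot mark is at +1.1°, two dots at 32° and four dots at -30°.
- **Start button:** I pressed it until it bottomed out at z 0.0659, about 6 mm down. The highest force read was 12 N. In the last pictures it is up again.
- **Surroundings:** The mug stands upright on the plate. The hotplate, timer and salt cellar look unmoved, and the arm is clear of everything. I judged these by eye, except that the dial and button were re-measured and came out within a few mm of where they started.

**Disagreements:** The views differed by up to 7 mm on the dial's position, and up to about 10 mm on one dot mark, more than the stated 2 mm calibration. In the later wrist views the dial-to-button spacing came out at about 105 mm instead of 108 mm.

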